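# Zero the benchtop photometer under its push-latch cover

## Robot

A 6-joint arm with a two-finger parallel gripper is mounted at the origin on the work surface. World frame = base frame: x ahead of the robot, y to its left, z up, the work surface at z = 0. Lengths are in m, angles in rad, forces in N, time in s.
With the tool pointing down it reaches from about 0.275 to 0.775 m from the base axis. Payload 14.6 kg.
Tool frame: the origin (TCP) lies midway between the tips of the shut fingers; the grasp point (between the pads) lies 19 mm behind it; z points along the fingers, y is the line along which they close (so a half turn about z gives the same grasp; the last joint's range is limited). The gripper opens to 85 mm and grips with 20 to 120 N. Pads are 22 mm wide; open, the fingers measure 114 mm over their backs; the gripper's body (76 mm by 85 mm) begins 54 mm behind the grasp point. The pads swing forward as they close: fully open they stand 13 mm farther back than shut.
Start: joints at [1.154, 0.263, -0.048, 1.259, 0, 1.415], TCP at [0.136, 0.507, 0.231] pointing down, gripper open.
Joint ranges: [-2.65, 2.65], [-0.89, 1.7], [-1.18, 1.37], [-2.13, 2.11], [-1.35, 1.29], [-3.14, 3.14]. Speed limits (rad/s): [1.89, 1.89, 2.57, 2.79, 3.14, 3.14].

## Interface

Orientations are given as a rotation vector (axis times angle).
In Python, from workcell import monitor, viewer, close_job gives the robot as it stands.
- The arm moves only by the tool servo_tool, never from a script. Its argument "commands" is a list of rows, each a list of 3 entries, a list of its own where there are three numbers: the shift along the tool's x, y, z in mm, then the turn, a rotation vector about the tool's x, y, z in rad, then the gripper's target within -1 to 1 (fully open at 1, half-way at 0, shut at -1). A call has 1 to 12 rows; each row is the pose to reach, as a shift and turn from the pose commanded when the call began, along the tool's axes at that moment; what a row does not reach only later rows make up. A row lasts 1/10 s, in which the tool goes at most 50 mm and 8.59 degrees, less where a joint would pass 70% of its speed; a pose out of reach is approached as far as the arm can. A call with a gripper value outside its range is refused whole. The fingers move at their own pace and stop on an object; "squeeze" is the grip in N (left out, the last holds). Time passes only in rows, so rows that repeat a pose let the fingers close. It gives the time, the measured TCP pose, the force, the opening and the grip force at its end, in the units of the state.
- monitor.get_state(): the state, without advancing time (a new reading comes with each control period).
- viewer.get_image(name): name is "scene" or "top" or "wrist"; returns a dict with "color" (384x512x3 uint8, red, green, blue), "z_map" (384x512 float32, m along the optical axis (not along the pixel's ray), 0 where there is no reading), "camera_matrix" (3x3 intrinsics, pixels), "k1" (the pictures are not rectified: a ray, as slopes to the right and down, at radius r is drawn at 1 + k1 r^2 times it, then the intrinsics apply), "pose" (4x4, takes a point from camera to world coordinates). Camera axes: x right, y down, z forward; pixel columns grow to the right and rows downward; lengths in m; the calibration is good to about 2 mm. A picture is of the moment at which its call begins.
- close_job(): hands the job in; it is judged then, once.
The state is a dict: "time_s": time; "joints": joint angles; "dq": joint speeds; "effort": joint torques, N m; "tcp_pos": TCP position; "tcp_rot": TCP orientation; "ft_force": force on the tool from outside, world axes, zero at the start; "torque": the same for the moment, N m; "finger_gap": finger opening in m; "grip_force": force on a finger pad.
Only numpy, scipy, OpenCV 4.12 (cv2) and the standard library are available. Lean on these libraries where they do the work, as an engineer would, in place of code of your own. Each camera call takes 0.05 s, during which the arm holds its last target. There are 200 camera calls.

## Task

On the white photometer, press the blue push-latch cover so that it pops open by itself, press the green key underneath all the way down and let it come back up, then push the cover shut again until it stays latched. Nothing is to be picked up: press and push only, leave the orange button alone, and do not lift, knock or shift any of the glassware and other loose things around it.

Things in the scene. Friction and masses are not known exactly. Their poses are not given: they have to be found in the camera images.
- reader: White photometer, a fixed box 220 (x) by 260 (y) by 75 mm high; origin at the centre of its underside on the table, x towards its display, y to its left, z up. On its flat top: the blue cover over x -58 to 58, y -31 to 35 mm; a grey hinge block 20 mm high at y 36 to 46; a grey display wedge 30 mm high at x 70 to 110, y -65 to 105; the orange button and the amber vial.
- cover (a joint): Angle (rad) of the blue cover, 116 (x) by 66 mm (y), 5 mm plate with 15 mm skirts: about 0 latched shut, grows as its free edge (the -y side) swings up and over to +y, 1.5 at the open stop, -0.085 pressed in to the hard stop (free edge 5.5 mm below rest). Near the free edge it takes 1 to 3 N pressed slowly (5 N pressed fast), twice that half-way to the hinge; only the stop is firmer.
- cover_mark (a point): Centre of the white push mark on the cover's outer face, 52 mm from the hinge line, 14 mm from the free edge, at mid-length: reader x 0, y -17 mm, 102 mm above the table when shut. Moves with the cover. Push-latch: when latched, pressing to the stop and letting go frees it; a damped spring then swings it fully open within 2 s, so draw back upwards. Axes: y towards the hinge, z out of the outer face.
- hinge_mid (a point): Middle of the cover's hinge line, which runs along the reader's x at y 35 mm, 95 mm above the table; fixed. The open cover stands upright there, its edge 65 mm higher, outer face to +y: push it from that side towards -y, then down. To relatch, press it past 0 to the hard stop and let go; it stays at about 0. Not pressed that far, it springs open.
- zero_key_top (a point): Centre of the top of the green zero key, a round key 22 mm across on a black collar, hidden under the shut cover: reader x = -25 mm, y = -13 mm, 92 mm above the table when not pressed. Presses straight down.
- zero_key (a joint): Travel of the green key in m: 0 up, 0.005 fully down (takes 4 N, on a spring).
- standby_top (a point): Centre of the top of the orange standby button, 18 mm across, on the deck outside the cover at reader x = 80 mm, y = -105 mm. Not to be pressed.
- standby (a joint): Travel of the orange button in m: 0 up, 0.004 fully down.
- vial: Amber vial with black cap, 22 mm across, 42 mm high, loose, standing on the photometer's deck near reader x = -80, y = 100 mm; origin at the centre of its underside. Must stay put.
- powder_jar: White jar, 72 mm across, 105 mm high, loose on the table beside the photometer; origin at the centre of its underside. Must stay put.
- blue_jar: Clear jar with blue cap, 54 mm across, 75 mm high, loose on the table; origin at the centre of its underside. Must stay put.
- beaker: Glass beaker, 66 mm across, 85 mm high, loose on the table beside the photometer; origin at the centre of its underside. Must stay put.
- petri: Clear petri dish stack, 90 mm across, 30 mm high, loose on the table; origin at the centre of its underside. Must stay put.
- slide_box: Wooden slide box, 85 by 130 by 35 mm high, loose on the table behind the photometer; origin at the centre of its underside. Must stay put.
Mind the look-alikes: they are no part of the job. Of the things shaped like the petri, the clear one is meant. Several things look just like the slide_box: the one meant starts farthest to the robot's left.

How it is judged:
On the way, in this order (a step that is already met when the one before it is completed fails the run):
1. the cover has popped open (value of joint cover above 1.3 rad and value of joint zero_key below 0.002 m), for 0.1 s.
2. the green key is pressed down with the cover open (value of joint zero_key above 0.0037 m and value of joint cover above 1 rad), for 0.05 s.
3. the cover is shut again (value of joint cover below 0.03 rad and value of joint zero_key below 0.001 m), for 0.1 s.
At the end, for the whole second after the job is handed in: The cover is latched shut and still (within 0.03 rad of 0), the green key is back up (under 1 mm), the orange button is up, and the loose things stand where they stood (vial within 12 mm, the others within 20 mm) (all of step 3 and value of joint cover above -0.03 rad and value of joint standby below 0.001 m and velocity of joint cover below 0.05 rad/s and distance of vial from where it was at the start of the episode below 0.012 m and distance of each of powder_jar, blue_jar, beaker, petri, slide_box from where it was at the start of the episode below 0.02 m and linear speed of each of vial, powder_jar, blue_jar, beaker, petri, slide_box below 0.02 m/s); the robot touches nothing.
It fails at once if the orange standby button is pressed (over 1.5 mm) (value of joint standby above 0.0015 m).
It fails at once if the amber vial is lifted, knocked over or shifted (over 12 mm) (distance of vial from where it was at the start of the episode above 0.012 m or angle between vial's own z axis and vertical above 0.35 rad).
It fails at once if one of the jars or the beaker is lifted, knocked over or shifted (over 20 mm) (distance of any of powder_jar, blue_jar, beaker from where it was at the start of the episode above 0.02 m or angle between any of powder_jar, blue_jar, beaker's own z axis and vertical above 0.35 rad).
It fails at once if the petri dish or the slide box is lifted, knocked over or shifted (over 20 mm) (distance of any of petri, slide_box from where it was at the start of the episode above 0.02 m or angle between any of petri, slide_box's own z axis and vertical above 0.35 rad).
It also fails if it takes over 51 s, if anything falls off the work surface, if the arm or the gripper's body presses on something with over 40 N, if the wrist force passes 120 N, or if a joint passes its speed limit or range.

## Working session

There is one attempt and no reset: what is moved stays moved. The work goes in short steps, Python scripts to look and compute and a tool call to move; the robot and the scene stay as the last step left them, time stands still between calls to the robot, and variables do not carry over. Pictures are saved under pics/ and viewed, at most 10 in all, crops included, and the job is handed in when it is done.

Besides the shell and the picture viewer there is one more tool, called after "Call:" as name(argument=value, ...) on one line, values as JSON. servo_tool: Moves the arm, as the interface text tells. Its arguments: {"type":"object","properties":{"commands":{"type":"array"},"squeeze":{"type":"number"}},"required":["commands"]}

```bash
mkdir -p pics
cat > h.py <<'E'
import numpy as np, cv2
from workcell import monitor, viewer
def get(n):
    im=viewer.get_image(n); return im
def save(im,f): cv2.imwrite('pics/'+f,im['color'][:,:,::-1])
def ray(im,u,v):
    K=np.array(im['camera_matrix']);d=np.array([im['k1'],0,0,0,0.])
    p=cv2.undistortPointsIter(np.array([[[u,v]]],float),K,d,None,None,(3,50,1e-9))[0,0]
    return np.array([p[0],p[1],1.])
def onplane(im,u,v,z):
    P=np.array(im['pose']);r=P[:3,:3]@ray(im,u,v);o=P[:3,3]
    return o+r*(z-o[2])/r[2]
def depthpt(im,u,v):
    P=np.array(im['pose']);z=im['z_map'][int(v),int(u)]
    return P[:3,:3]@(ray(im,u,v)*z)+P[:3,3]
E
python3 - <<'E'
from h import *
s=monitor.get_state();print({k:np.round(v,3) for k,v in s.items()})
a=get('top');b=get('scene');
cv2.imwrite('pics/a.png',np.vstack([a['color']])[:,:,::-1]);save(b,'b.png')
E
```

```text
{'time_s': np.float64(0.0), 'joints': array([ 1.154,  0.264, -0.049,  1.259, -0.   ,  1.416]), 'dq': array([-0., -0.,  0.,  0., -0.,  0.]), 'effort': array([ 4.0000e-03, -6.3762e+01,  3.8456e+01,  1.4000e-02,  0.0000e+00,
        0.0000e+00]), 'tcp_pos': array([0.136, 0.507, 0.231]), 'tcp_rot': array([-4.100e-01, -3.114e+00,  2.000e-03]), 'ft_force': array([-0.313, -0.467, -1.064]), 'torque': array([-0.003,  0.01 ,  0.005]), 'grip_force': np.float64(0.0), 'finger_gap': np.float64(0.085)}
```

View pics/a.png

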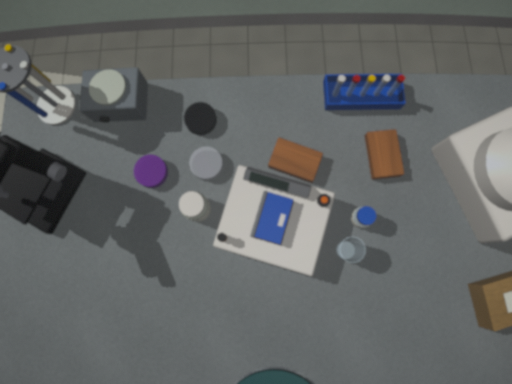

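View pics/b.png

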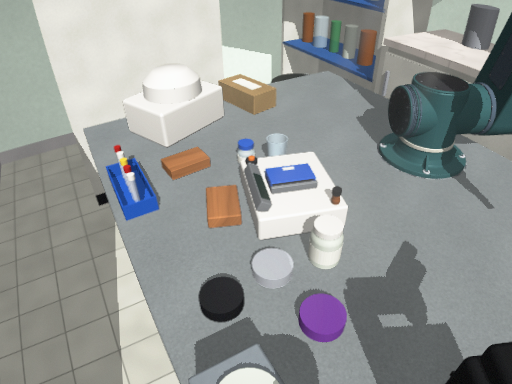

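The top view shows the photometer with corners about (238,167), (333,193), (311,274) and (214,242). The cover is at (273,218) with the white mark at (282,219), the orange button at (324,200) and the vial at (222,238). The display is towards the top of the picture, so reader x points roughly along world x, with a small negative yaw.

Run:
```python
from h import *
a=get('top');hsv=cv2.cvtColor(a['color'],cv2.COLOR_RGB2HSV)
H,S,V=[hsv[...,i].astype(int) for i in range(3)]
def reg(m,x0,x1,y0,y1):
    k=np.zeros(m.shape,np.uint8);k[y0:y1,x0:x1]=m[y0:y1,x0:x1];return k
blue=reg((H>105)&(H<130)&(S>140),245,305,180,255)
c=max(cv2.findContours(blue,0,1)[0],key=cv2.contourArea);r=cv2.minAreaRect(c);print(r)
cc=[onplane(a,*p,.100) for p in cv2.boxPoints(r)];print(np.round(cc,4))
cen=np.mean(cc,0)
wm=reg((S<90)&(V>150),272,292,208,230);y,x=np.nonzero(wm);mk=onplane(a,x.mean(),y.mean(),.102);print('mark',x.mean(),y.mean(),len(x),mk)
om=reg((H<14)&(S>150)&(V>120),314,334,190,212);y,x=np.nonzero(om);ob=onplane(a,x.mean(),y.mean(),.082);print('orange',x.mean(),y.mean(),len(x),ob)
# box top white
w=reg((S<60)&(V>150),205,340,155,285);c=max(cv2.findContours(w,0,1)[0],key=cv2.contourArea);r=cv2.minAreaRect(c)
bx=[onplane(a,*p,.075) for p in cv2.boxPoints(r)];print(r,np.round(bx,4),np.mean(bx,0))
b0=np.mean(bx,0)
src=np.array([[0,-.017],[.08,-.105],[0,0]]);dst=np.array([mk[:2],ob[:2],b0[:2]])
# rigid fit
e=np.array(bx)[:,:2]
for i in range(4):
    d=e[(i+1)%4]-e[i];print(np.linalg.norm(d),np.degrees(np.arctan2(d[1],d[0])))
sc=src-src.mean(0);dc=dst-dst.mean(0);U,_,Vt=np.linalg.svd(sc.T@dc);R=(U@Vt).T;t=dst.mean(0)-R@src.mean(0)
print('yaw',np.degrees(np.arctan2(R[1,0],R[0,0])),'t',t,(src@R.T+t-dst))
for n,z,p in [('cover',.1,(273,218)),('vial',.117,(222,238)),('jar',.105,(191,207)),('beaker',.085,(350,250)),('bluejar',.075,(364,215))]:
    q=onplane(a,*p,z);print(n,q,R.T@(q[:2]-t),depthpt(a,*p))
```

```text
((273.5158996582031, 217.9458465576172), (25.45140266418457, 44.75157928466797), 16.389541625976562)
[[ 4.807e-01  3.400e-02  1.000e-01]
 [ 5.853e-01  2.000e-04  1.000e-01]
 [ 5.657e-01 -5.930e-02  1.000e-01]
 [ 4.617e-01 -2.460e-02  1.000e-01]]
mark 281.2261904761905 219.61904761904762 84 [ 0.51812216 -0.03089851  0.102     ]
orange 323.8974358974359 199.28205128205127 39 [ 0.56798607 -0.14091615  0.082     ]
((274.078369140625, 219.8702850341797), (103.15062713623047, 84.69673919677734), 17.10272979736328) [[ 0.4614  0.1412  0.075 ]
 [ 0.6661  0.0757  0.075 ]
 [ 0.5802 -0.1731  0.075 ]
 [ 0.3807 -0.1005  0.075 ]] [ 0.52210128 -0.01418825  0.075     ]
0.21495808404795225 -17.731200458138055
0.2632455830836887 -109.0551858398755
0.21227101408029797 159.99166483175657
0.25476157998654936 71.5428449862873
yaw -17.581768422078923 t [ 0.5229329  -0.01517886] [[-0.0003244  -0.00048623]
 [-0.00050722  0.00147684]
 [ 0.00083161 -0.00099061]]
cover [ 0.52282878 -0.01104882  0.1       ] [-0.0013468   0.00390567] [ 0.52288788 -0.01106535  0.09939199]
vial [0.47653083 0.11247027 0.117     ] [-0.08279302  0.10766972] [0.47659761 0.11260904 0.11565873]
jar [0.55454782 0.18925424 0.105     ] [-0.03161431  0.2044332 ] [0.55462065 0.18935582 0.1044439 ]
beaker [ 0.4396527  -0.19852662  0.085     ] [-0.02400669 -0.19993917] [ 0.44049439 -0.21646309  0.0032001 ]
bluejar [ 0.52593803 -0.24177101  0.075     ] [ 0.07131066 -0.21509956] [ 0.52592683 -0.24174115  0.0751144 ]
```

```bash
cat >> h.py <<'E'
from scipy.spatial.transform import Rotation as Ro
YAW=np.radians(-17.7);T=np.array([.523,-.0145,0])
RR=Ro.from_euler('z',YAW).as_matrix()
def r2w(p): return RR@np.array(p)/1000+T      # reader mm -> world m
def w2r(p): return RR.T@(np.array(p)-T)*1000
def tool(tilt,sgn):   # tool x along sgn*reader y ; tilt>0 leans body to -y
    t=np.radians(tilt);z=np.array([0,np.sin(t),-np.cos(t)]);x=sgn*np.array([0,np.cos(t),np.sin(t)])
    return RR@np.column_stack([x,np.cross(z,x),z])
def cmd(p,R):
    s=monitor.get_state();R0=Ro.from_rotvec(s['tcp_rot']).as_matrix()
    return np.round(R0.T@(r2w(p)-s['tcp_pos'])*1000,1),np.round(Ro.from_matrix(R0.T@R).as_rotvec(),3)
E
python3 - <<'E'
from h import *
s=monitor.get_state();print(Ro.from_rotvec(s['tcp_rot']).as_matrix().round(3))
for sg in(1,-1): print(sg,cmd([0,-17,200],tool(15,sg)))
E
```

```text
[[-0.966  0.259 -0.   ]
 [ 0.259  0.966 -0.001]
 [ 0.    -0.001 -1.   ]]
1 (array([-508.2, -420.4,   31.2]), array([-0.212,  0.202,  1.608]))
-1 (array([-508.2, -420.4,   31.2]), array([-0.2  , -0.21 , -1.514]))
```

Call:
servo_tool(commands=[[[-508,-420,0],[-0.212,0.202,1.608],-1],[[-508,-420,0],[-0.212,0.202,1.608],-1],[[-508,-420,0],[-0.212,0.202,1.608],-1],[[-508,-420,0],[-0.212,0.202,1.608],-1],[[-508,-420,0],[-0.212,0.202,1.608],-1],[[-508,-420,0],[-0.212,0.202,1.608],-1],[[-508,-420,0],[-0.212,0.202,1.608],-1],[[-508,-420,0],[-0.212,0.202,1.608],-1],[[-508,-420,0],[-0.212,0.202,1.608],-1],[[-508,-420,0],[-0.212,0.202,1.608],-1],[[-508,-420,0],[-0.212,0.202,1.608],-1],[[-508,-420,0],[-0.212,0.202,1.608],-1]])

```text
time_s: 1.35
tcp_pos: [0.4757, 0.028, 0.2314]
tcp_rot: [-2.404, -1.744, -0.318]
ft_force: [0.9, 1.9, -0.6]
finger_gap: 0.0001
grip_force: 0.0
```

Run:
```python
from h import *
s=monitor.get_state();print(s['time_s'],w2r(s['tcp_pos']),s['joints'],s['ft_force'])
print(cmd([0,-8,160],tool(15,1)))
a=get('wrist');save(a,'w1.png')
```

```text
1.35 [-58.02808239  26.12775078 231.36475885] [-0.27315938  0.14389819 -0.23249403  1.18326335  0.26260819  1.61476783] [ 0.87453715  1.8684508  -0.60537   ]
(array([-51.1,  58.3,  60.1]), array([ 0.001, -0.001, -0.007]))
```

View pics/w1.png

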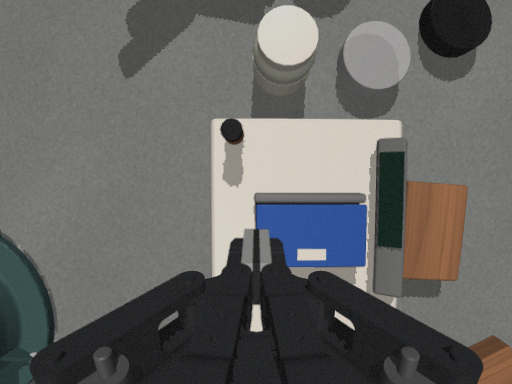

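The wrist view shows the cover at x 256–367, y 204–267, with the white mark at (312,254). The vial is at (231,131), well clear. I'll refine the reader frame from this view.

Run:
```python
from h import *
a=get('wrist');hsv=cv2.cvtColor(a['color'],cv2.COLOR_RGB2HSV)
H,S,V=[hsv[...,i].astype(int) for i in range(3)]
w=((S<90)&(V>150)).astype(np.uint8);k=np.zeros_like(w);k[244:265,290:335]=w[244:265,290:335];y,x=np.nonzero(k)
mk=onplane(a,x.mean(),y.mean(),.102);print('mark',x.mean(),y.mean(),mk,w2r(mk))
b=((H>105)&(H<130)&(S>140)).astype(np.uint8);b[:195]=0;b[275:]=0;b[:,:245]=0;b[:,380:]=0
ys,xs=np.nonzero(b)
for u in (262,360):
    yy=np.nonzero(b[:,u])[0];p,q=onplane(a,u,yy.min(),.1),onplane(a,u,yy.max(),.1);print(yy.min(),yy.max(),w2r(p),w2r(q))
for v in (215,):
    xx=np.nonzero(b[v])[0];print(w2r(onplane(a,xx.min(),v,.1)),w2r(onplane(a,xx.max(),v,.1)))
print('vial',w2r(onplane(a,231,129,.117)))
s=monitor.get_state();print(w2r(s['tcp_pos']),cmd([0,-8,160],tool(15,1)))
```

```text
mark 305.928 250.968 [ 0.51607845 -0.03203264  0.102     ] [ -1.26338735 -18.80705236 102.        ]
201 228 [-46.72455594  33.73613671 100.        ] [-46.90847041   5.50198148 100.        ]
202 233 [ 55.83240104  31.75804629 100.        ] [ 56.3377691   -1.03246601 100.        ]
[-58.24612032  19.23358017 100.        ] [ 56.0214111   18.06849691 100.        ]
vial [-76.56438022 105.26570242 117.        ]
[-55.20507452  24.78205539 230.49567016] (array([-49.6,  55.4,  59.7]), array([ 0.002,  0.   , -0.006]))
```

```bash
sed -i 's/radians(-17.7);T=np.array(\[.523,-.0145,0\])/radians(-18.0);T=np.array([.5217,-.0154,0])/' h.py
python3 - <<'E'
from h import *
for z in (120,112,104,96,94): print(z,cmd([0,-10,z],tool(15,1)))
E
```

```text
120 (array([-63.1,  54.4,  97.5]), array([ 0.   ,  0.   , -0.001]))
112 (array([-65.1,  54.4, 105.2]), array([ 0.   ,  0.   , -0.001]))
104 (array([-67.2,  54.4, 113. ]), array([ 0.   ,  0.   , -0.001]))
96 (array([-69.3,  54.4, 120.7]), array([ 0.   ,  0.   , -0.001]))
94 (array([-69.8,  54.4, 122.6]), array([ 0.   ,  0.   , -0.001]))
```

Call:
servo_tool(commands=[[[-40,40,40],[0,0,0],-1],[[-63,54,80],[0,0,0],-1],[[-64,54,100],[0,0,0],-1],[[-64,54,100],[0,0,0],-1],[[-64,54,100],[0,0,0],-1],[[-64,54,100],[0,0,0],-1]])

```text
time_s: 2.05
tcp_pos: [0.5162, -0.02, 0.12]
tcp_rot: [-2.399, -1.754, -0.318]
ft_force: [0.4, -0.1, -0.4]
finger_gap: -0.0001
grip_force: 0.0
```

Run:
```python
from h import *
s=monitor.get_state();print(s['time_s'],w2r(s['tcp_pos']),s['ft_force'],np.abs(s['dq']).max())
for z in (108,104,96): print(z,cmd([0,-10,z],tool(15,1)))
```

```text
2.05 [ -3.8638219   -6.05759902 120.02390236] [ 0.44062889 -0.06365544 -0.43952463] 0.008632970113190445
108 (array([-6.9,  3.8, 10.6]), array([ 0.001, -0.   ,  0.006]))
104 (array([-8. ,  3.8, 14.5]), array([ 0.001, -0.   ,  0.006]))
96 (array([-10.1,   3.8,  22.2]), array([ 0.001, -0.   ,  0.006]))
```

Call:
servo_tool(commands=[[[-4,4,6],[0,0,0],-1],[[-7,4,11],[0,0,0],-1],[[-8,4,14],[0,0,0],-1],[[-8.5,4,16],[0,0,0],-1],[[-9,4,18],[0,0,0],-1],[[-9,4,19],[0,0,0],-1]])

```text
time_s: 2.65
tcp_pos: [0.5187, -0.0257, 0.0984]
tcp_rot: [-2.401, -1.753, -0.317]
ft_force: [-10.4, -8.9, 30.0]
finger_gap: -0.0001
grip_force: 15.8
```

Run:
```python
from h import *
s=monitor.get_state();print(s['time_s'],w2r(s['tcp_pos']),s['ft_force'],np.abs(s['dq']).max())
```

```text
2.65 [  0.30313754 -10.72848927  98.41431613] [-10.40776235  -8.92552739  30.03729931] 0.016680211594714552
```

At 30 N it is on the hard stop, so I'll retreat straight up and let the cover open.

Call:
servo_tool(commands=[[[6,0,-24],[0,0,0],-1],[[18,0,-68],[0,0,0],-1],[[26,0,-97],[0,0,0],-1],[[26,0,-97],[0,0,0],-1],[[26,0,-97],[0,0,0],-1],[[26,0,-97],[0,0,0],-1],[[26,0,-97],[0,0,0],-1],[[26,0,-97],[0,0,0],-1],[[26,0,-97],[0,0,0],-1],[[26,0,-97],[0,0,0],-1],[[26,0,-97],[0,0,0],-1],[[26,0,-97],[0,0,0],-1]])

```text
time_s: 3.85
tcp_pos: [0.5183, -0.0252, 0.1978]
tcp_rot: [-2.399, -1.752, -0.316]
ft_force: [0.1, -0.0, -0.5]
finger_gap: 0.0
grip_force: 0.0
```

Call:
servo_tool(commands=[[[0,-25,0],[0,0,0],-1],[[0,-25,0],[0,0,0],-1],[[0,-25,0],[0,0,0],-1],[[0,-25,0],[0,0,0],-1],[[0,-25,0],[0,0,0],-1],[[0,-25,0],[0,0,0],-1],[[0,-25,0],[0,0,0],-1],[[0,-25,0],[0,0,0],-1]])

```text
time_s: 4.65
tcp_pos: [0.4947, -0.0176, 0.1978]
tcp_rot: [-2.399, -1.752, -0.316]
ft_force: [-0.8, 0.3, 0.0]
finger_gap: 0.0001
grip_force: 0.0
```

Run:
```python
from h import *
s=monitor.get_state();print(s['time_s'],w2r(s['tcp_pos']),s['ft_force'])
a=get('wrist');save(a,'w2.png')
hsv=cv2.cvtColor(a['color'],cv2.COLOR_RGB2HSV)
H,S,V=[hsv[...,i].astype(int) for i in range(3)]
g=((H>40)&(H<85)&(S>90)&(V>60)).astype(np.uint8);n,l,st,c=cv2.connectedComponentsWithStats(g)
for i in range(1,n):
    if st[i,4]>30: print(st[i],c[i],w2r(onplane(a,*c[i],.092)))
for z in (115,105,92): print(z,cmd([-25,-9,z],tool(15,1)))
```

```text
4.65 [-25.04177696 -10.45784384 197.8175411 ] [-0.8152474   0.33878016  0.0010106 ]
[245 208  23  21 376] [256.06117021 218.14095745] [-25.69940704 -13.41450268  92.        ]
115 (array([-20. ,   0.1,  80.4]), array([-0.001, -0.   ,  0.005]))
105 (array([-22.6,   0.1,  90. ]), array([-0.001, -0.   ,  0.005]))
92 (array([-2.600e+01,  1.000e-01,  1.026e+02]), array([-0.001, -0.   ,  0.005]))
```

View pics/w2.png

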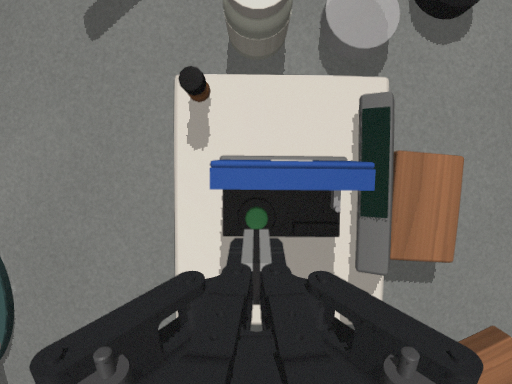

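The cover stands open (blue band at y 160–190) and the green key is visible at (256,218), which casts to reader (-25.7, -13.4) as expected. Now I'll press it.

Call:
servo_tool(commands=[[[-10,0,40],[0,0,0],-1],[[-20,0,80],[0,0,0],-1],[[-22.5,0,90],[0,0,0],-1],[[-24,0,96],[0,0,0],-1],[[-25,0,100],[0,0,0],-1],[[-26,0,103],[0,0,0],-1],[[-26.5,0,105],[0,0,0],-1],[[-26.5,0,106],[0,0,0],-1]])

```text
time_s: 5.5
tcp_pos: [0.4961, -0.0161, 0.0914]
tcp_rot: [-2.4, -1.753, -0.32]
ft_force: [-17.0, -4.0, 49.0]
finger_gap: -0.0001
grip_force: 24.5
```

Run:
```python
from h import *
s=monitor.get_state();print(s['time_s'],w2r(s['tcp_pos']),s['ft_force'])
```

```text
5.5 [-24.10777253  -8.52611005  91.36015016] [-16.99499471  -4.03780559  49.02554599]
```

49 N with the tip at about 88.5 mm may mean the finger is on the collar rather than the key bottoming. I'll back up and press again, more centred.

Call:
servo_tool(commands=[[[3,0,-12],[0,0,0],-1],[[3,0,-12],[0,0,0],-1],[[7.5,-1,-11],[0,0,0],-1],[[6,-1,-5],[0,0,0],-1],[[5.5,-1,-2],[0,0,0],-1],[[5,-1,-1],[0,0,0],-1],[[5,-1,-1],[0,0,0],-1]])

```text
time_s: 6.2
tcp_pos: [0.4963, -0.0109, 0.0919]
tcp_rot: [-2.399, -1.753, -0.32]
ft_force: [-6.6, -0.5, 30.2]
finger_gap: 0.0
grip_force: 15.1
```

Run:
```python
from h import *
s=monitor.get_state();print(s['time_s'],w2r(s['tcp_pos']),s['ft_force'],s['torque'])
a=get('wrist');cv2.imwrite('pics/w3.png',cv2.resize(a['color'][130:320,150:380,::-1],None,fx=3,fy=3))
```

```text
6.2 [-25.57880848  -3.5751608   91.90846199] [-6.57304079 -0.4512269  30.23775955] [1.24135227 0.91228467 0.30057742]
```

View pics/w3.png

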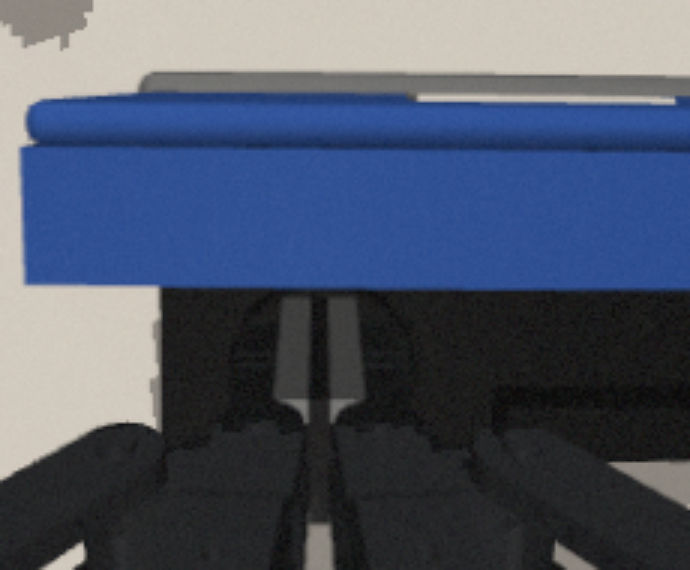

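The press reads 30 N at TCP z 91.9, but the finger hides the key, so I can't tell whether it is down. I'll lift and press slowly, reading the force at each step.

Call:
servo_tool(commands=[[[2,0,-8],[0,0,0],-1],[[2,0,-8],[0,0,0],-1],[[2,0,-8],[0,0,0],-1]])

```text
time_s: 6.55
tcp_pos: [0.4952, -0.0112, 0.0985]
tcp_rot: [-2.399, -1.752, -0.315]
ft_force: [0.1, 0.7, -0.7]
finger_gap: -0.0
grip_force: 0.0
```

Call:
servo_tool(commands=[[[-0.3,0,1],[0,0,0],-1],[[-0.3,0,1],[0,0,0],-1]])

```text
time_s: 6.75
tcp_pos: [0.4952, -0.0112, 0.0975]
tcp_rot: [-2.398, -1.752, -0.315]
ft_force: [-0.4, 0.6, 0.9]
finger_gap: 0.0
grip_force: 0.6
```

Call:
servo_tool(commands=[[[-0.3,0,1],[0,0,0],-1],[[-0.3,0,1],[0,0,0],-1]])

```text
time_s: 6.95
tcp_pos: [0.4953, -0.0113, 0.0968]
tcp_rot: [-2.399, -1.752, -0.316]
ft_force: [-0.6, -0.4, 1.0]
finger_gap: 0.0002
grip_force: 0.8
```

Call:
servo_tool(commands=[[[-0.3,0,1],[0,0,0],-1],[[-0.3,0,1],[0,0,0],-1]])

```text
time_s: 7.15
tcp_pos: [0.4953, -0.0113, 0.0958]
tcp_rot: [-2.399, -1.752, -0.316]
ft_force: [-0.3, -0.3, 2.8]
finger_gap: -0.0
grip_force: 1.1
```

Call:
servo_tool(commands=[[[-0.3,0,1],[0,0,0],-1],[[-0.3,0,1],[0,0,0],-1]])

```text
time_s: 7.35
tcp_pos: [0.4954, -0.0113, 0.0949]
tcp_rot: [-2.399, -1.752, -0.316]
ft_force: [-1.1, 1.2, 2.5]
finger_gap: 0.0
grip_force: 1.4
```

Call:
servo_tool(commands=[[[-0.3,0,1],[0,0,0],-1],[[-0.3,0,1],[0,0,0],-1]])

```text
time_s: 7.55
tcp_pos: [0.4955, -0.0114, 0.0938]
tcp_rot: [-2.399, -1.752, -0.316]
ft_force: [-1.0, 1.5, 3.3]
finger_gap: 0.0002
grip_force: 1.6
```

Call:
servo_tool(commands=[[[-0.3,0,1],[0,0,0],-1],[[-0.3,0,1],[0,0,0],-1]])

```text
time_s: 7.75
tcp_pos: [0.4955, -0.0114, 0.0929]
tcp_rot: [-2.399, -1.752, -0.317]
ft_force: [-1.9, 2.2, 5.0]
finger_gap: -0.0
grip_force: 2.3
```

Call:
servo_tool(commands=[[[-0.3,0,1],[0,0,0],-1],[[-0.3,0,1],[0,0,0],-1]])

```text
time_s: 7.95
tcp_pos: [0.4956, -0.0113, 0.0924]
tcp_rot: [-2.399, -1.752, -0.318]
ft_force: [-5.4, 2.2, 15.7]
finger_gap: 0.0
grip_force: 8.0
```

The key spring was felt from z 97.7 to 92.7 (5 mm, about 4 N), then a hard stop, so the key was fully pressed. Next I'll retreat and go behind the cover with a vertical tool.

Call:
servo_tool(commands=[[[10,0,-37],[0,0,0],-1],[[20,0,-75],[0,0,0],-1],[[28,0,-110],[0,0,0],-1],[[28,0,-110],[0,0,0],-1],[[28,0,-110],[0,0,0],-1]])

```text
time_s: 8.45
tcp_pos: [0.4954, -0.0132, 0.2055]
tcp_rot: [-2.4, -1.753, -0.317]
ft_force: [0.4, -0.2, -0.3]
finger_gap: -0.0001
grip_force: 0.0
```

Run:
```python
from h import *
s=monitor.get_state();print(s['time_s'],w2r(s['tcp_pos']),s['ft_force'])
print(cmd([0,75,200],tool(0,1)))
a=get('top');c=a['color'][140:300,180:400,::-1];cv2.imwrite('pics/t2.png',cv2.resize(c,None,fx=3,fy=3))
```

```text
8.45 [-25.70420571  -6.02793347 205.51513463] [ 0.40371299 -0.18590211 -0.33045837]
(array([76.7, 26.1, 26.3]), array([ 0.001, -0.262,  0.005]))
```

View pics/t2.png

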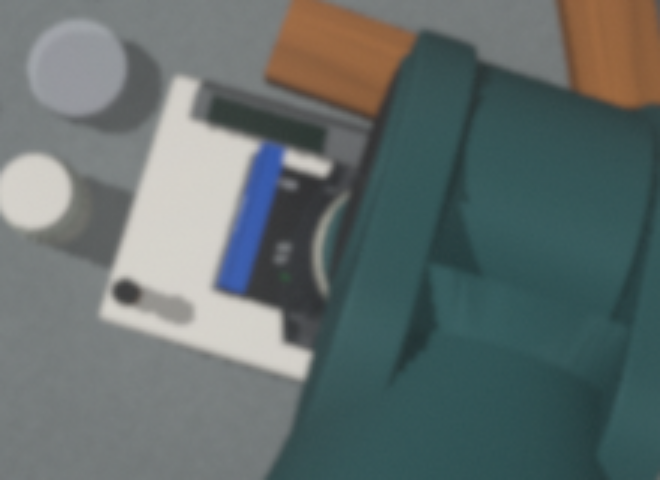

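The crop shows the cover standing open at about (250,220) and the vial undisturbed at (127,292). I'll go over behind it.

Call:
servo_tool(commands=[[[38,13,8],[0,-0.131,0],-1],[[77,26,21],[0,-0.262,0],-1],[[77,26,21],[0,-0.262,0],-1],[[77,26,21],[0,-0.262,0],-1],[[77,26,21],[0,-0.262,0],-1],[[77,26,21],[0,-0.262,0],-1]])

```text
time_s: 9.1
tcp_pos: [0.5434, 0.0544, 0.2044]
tcp_rot: [-2.537, -1.851, 0.001]
ft_force: [-0.6, -1.2, -0.4]
finger_gap: 0.0003
grip_force: 0.0
```

Run:
```python
from h import *
s=monitor.get_state();print(s['time_s'],w2r(s['tcp_pos']),s['ft_force'])
print(cmd([0,70,145],tool(0,1)))
h,r,d=11,55,7
for th in np.radians([86,75,65,55,45,35,25,15,8,3,0,-5]):
    y=35-r*np.cos(th)+d*np.sin(th)+h; z=95+r*np.sin(th)+d*np.cos(th)
    print(round(np.degrees(th)),round(y,1),round(z,1),cmd([0,y,z],tool(0,1))[0])
```

```text
9.1 [ -0.89787968  73.0521562  204.42008636] [-0.57311821 -1.16782437 -0.42477549]
(array([-3.1,  0.9, 59.4]), array([-0.001, -0.   ,  0.004]))
86 49.1 150.4 [-23.9   0.9  54.1]
75 38.5 149.9 [-34.5   0.8  54.5]
65 29.1 147.8 [-44.    0.8  56.6]
55 20.2 144.1 [-52.9   0.8  60.3]
45 12.1 138.8 [-61.    0.7  65.6]
35 5.0 132.3 [-68.1   0.7  72.1]
25 -0.9 124.6 [-74.    0.7  79.8]
15 -5.3 116.0 [-78.4   0.7  88.4]
8 -7.5 109.6 [-80.6   0.7  94.8]
3 -8.6 104.9 [-81.6   0.7  99.5]
0 -9.0 102.0 [-82.1   0.7 102.4]
-5 -9.4 97.2 [-82.5   0.7 107.2]
```

Call:
servo_tool(commands=[[[-3,1,35],[0,0,0],-1],[[-3,1,55],[0,0,0],-1],[[-14,1,55],[0,0,0],-1],[[-24,1,55],[0,0,0],-1],[[-30,1,55],[0,0,0],-1],[[-35,1,55],[0,0,0],-1],[[-40,1,56],[0,0,0],-1],[[-44,1,57],[0,0,0],-1],[[-49,1,59],[0,0,0],-1],[[-53,1,60.5],[0,0,0],-1],[[-57,1,63],[0,0,0],-1],[[-61,1,66],[0,0,0],-1]])

```text
time_s: 10.3
tcp_pos: [0.5263, -0.0034, 0.1387]
tcp_rot: [2.537, 1.853, 0.0]
ft_force: [-0.7, 0.4, 1.6]
finger_gap: -0.0001
grip_force: 0.7
```

Run:
```python
from h import *
s=monitor.get_state();print(s['time_s'],w2r(s['tcp_pos']),s['ft_force'])
h,r,d=11,55,7
for th in np.radians([45,35,25,15,8,3,0,-5]):
    y=35-r*np.cos(th)+d*np.sin(th)+h; z=95+r*np.sin(th)+d*np.cos(th)
    print(round(np.degrees(th)),round(y,1),round(z,1),cmd([0,y,z],tool(0,1))[0])
a=get('wrist');save(a,'w4.png')
```

```text
10.3 [  0.7211509   12.80688194 138.74945276] [-0.69977692  0.38084406  1.58739919]
45 12.1 138.8 [-0.7 -0.7 -0.1]
35 5.0 132.3 [-7.8 -0.8  6.5]
25 -0.9 124.6 [-13.7  -0.8  14.2]
15 -5.3 116.0 [-18.1  -0.8  22.8]
8 -7.5 109.6 [-20.3  -0.8  29.2]
3 -8.6 104.9 [-21.4  -0.8  33.9]
0 -9.0 102.0 [-21.8  -0.8  36.7]
-5 -9.4 97.2 [-22.2  -0.8  41.6]
```

View pics/w4.png

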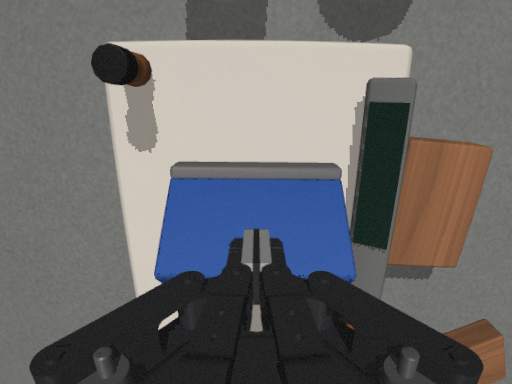

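The fingers rest on the half-closed cover (y 180–280 px). I'll continue the arc down to the stop.

Call:
servo_tool(commands=[[[-4,0,3],[0,0,0],-1],[[-8,0,6.5],[0,0,0],-1],[[-11,0,10],[0,0,0],-1],[[-14,0,14],[0,0,0],-1],[[-16,0,18],[0,0,0],-1],[[-18,0,23],[0,0,0],-1],[[-20,0,28],[0,0,0],-1],[[-21,0,32],[0,0,0],-1],[[-22,0,36],[0,0,0],-1],[[-22,0,39],[0,0,0],-1],[[-22,0,41],[0,0,0],-1],[[-22,0,42],[0,0,0],-1]])

```text
time_s: 11.55
tcp_pos: [0.52, -0.0243, 0.098]
tcp_rot: [2.536, 1.852, 0.001]
ft_force: [-9.6, -2.0, 32.9]
finger_gap: -0.0001
grip_force: 16.6
```

Call:
servo_tool(commands=[[[0,0,0.5],[0,0,0],-1],[[0,0,1],[0,0,0],-1]])

```text
time_s: 11.75
tcp_pos: [0.5201, -0.0244, 0.0979]
tcp_rot: [2.535, 1.852, 0.002]
ft_force: [-13.1, -1.5, 41.9]
finger_gap: 0.0001
grip_force: 21.0
```

At the hard stop (42 N), so I'll let go upwards.

Call:
servo_tool(commands=[[[0,0,-8],[0,0,0],-1],[[0,0,-30],[0,0,0],-1],[[0,0,-75],[0,0,0],-1],[[0,0,-110],[0,0,0],-1],[[0,0,-110],[0,0,0],-1],[[0,0,-110],[0,0,0],-1],[[0,0,-110],[0,0,0],-1],[[0,0,-110],[0,0,0],-1],[[0,0,-110],[0,0,0],-1],[[0,0,-110],[0,0,0],-1],[[0,0,-110],[0,0,0],-1],[[0,0,-110],[0,0,0],-1]])

```text
time_s: 12.95
tcp_pos: [0.5197, -0.0241, 0.2059]
tcp_rot: [-2.537, -1.853, 0.0]
ft_force: [0.1, -0.1, 0.1]
finger_gap: -0.0
grip_force: 0.0
```

Run:
```python
from h import *
s=monitor.get_state();print(s['time_s'],w2r(s['tcp_pos']),s['ft_force'])
a=get('wrist');save(a,'w5.png')
```

```text
12.95 [  0.80617079  -8.89915975 205.85703886] [ 0.13972798 -0.12603761  0.13209348]
```

View pics/w5.png

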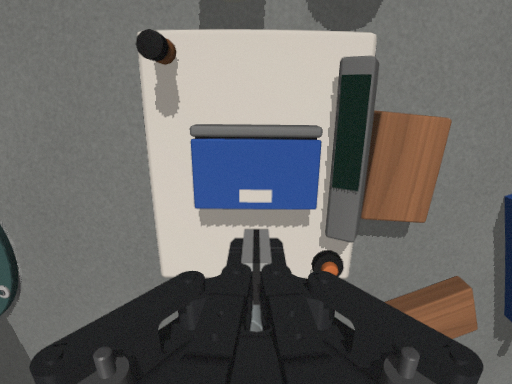

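The cover is flat and shut more than 1 s after release (x 192–320, y 138–208, mark at (256,196)). The vial is standing at (155,47) and nothing is touching the robot, so I'll hand in.

```bash
python3 -c "
from workcell import close_job
print(close_job())"
```

```text
the job is handed in; nothing more can be done
None
```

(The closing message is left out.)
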